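Clamp the cylinder head down with slotted plate and hand nut

ROBOT

A 7-joint arm with a two-finger parallel gripper is mounted at the origin on the work surface. World frame = base frame: x ahead of the robot, y to its left, z up, the work surface at z = 0. Lengths are in m, angles in rad, forces in N, time in s.
With the tool pointing down it reaches from about 0.425 to 0.925 m from the base axis. Payload 6.8 kg.
Tool frame: the origin (TCP) lies on the centre line of the jaws, within the pads' length; the fingertips stand 8 mm ahead of it and the grasp point (between the pads) lies 11 mm behind it (bot.tips_ahead is the distance from the TCP to the fingertips, in m); z points along the fingers, y is the line along which they close (so a half turn about z gives the same grasp; the last joint's range is limited). The gripper opens to 85 mm and grips with 20 to 120 N. Pads are 22 mm wide; open, the fingers measure 114 mm over their backs; the gripper's body (76 mm by 85 mm) begins 54 mm behind the grasp point. The pads swing forward as they close: fully open they stand 13 mm farther back than shut.
Start: joints at [1.097, 0.477, 0.022, 1.555, -0.011, 1.109, -0.083], TCP at [0.241, -0.63, 0.239] pointing down, gripper open.
Joint ranges: [-2.96, 2.96], [-0.34, 2.1], [-1.41, 1.46], [0.24, 2.44], [-1.37, 4.51], [0.17, 1.92], [-2.96, 2.96]. Speed limits (rad/s): [2.39, 2.39, 3.14, 3.14, 3.14, 3.14, 3.14].

INTERFACE

Orientations are given as a unit quaternion [w, x, y, z].
In Python, from station import bot gives the robot as it stands.
- The arm moves only by the tool send_rows, never from a script. Its argument "deltas" is text: rows parted by semicolons, each of 4 numbers parted by spaces: the shift along the tool's x, y, z in m, then the turn about the tool's z in degrees. In form: x y z spin; .... A call has 1 to 5 rows; each row is the pose to reach, as a shift and turn from the pose commanded when the call began, along the tool's axes at that moment; what a row does not reach only later rows make up. A row lasts 1/10 s, in which the tool goes at most 50 mm and 8.59 degrees, less where a joint would pass 70% of its speed; a pose out of reach is approached as far as the arm can. A call with a gripper value outside its range is refused whole. "claw" is the opening, from 0 (shut) to 1 (fully open), set as the call begins (left out, the last holds). The fingers move at their own pace and stop on an object; "force" is the grip in N (left out, the last holds). Time passes only in rows, so rows that repeat a pose let the fingers close. It gives the time, the measured TCP pose, the force, the opening and the grip force at its end, in the units of the state.
- bot.get_obs(): the state, without advancing time (a new reading comes with each control period).
- bot.read_camera(name): name is "scene" or "top" or "wrist"; returns a dict with "img" (480x640x3 uint8, red, green, blue), "depth" (480x640 float32, m along the optical axis (not along the pixel's ray), 0 where there is no reading), "fx", "fy", "cx", "cy" (pixels), "camera_from_world" (4x4, takes a point from world to camera coordinates). Camera axes: x right, y up, looking along -z (the intrinsics and any distortion apply to the point x, -y, -z); pixel columns grow to the right and rows downward; lengths in m; the calibration is good to about 2 mm. A picture is of the moment at which its call begins.
- bot.hand_in(): hands the job in; it is judged then, once.
Trained networks look in a picture, given as the dict that the camera call returned (one of the last four; its "shot" number tells which), for a name from the list of things; names that differ only in an ending like _2 or _b are one class to them, and where a whole thing is asked for, a point or a joint stands for the part that bears it (a point fixed in the world has none). Each returns a list of dicts, best first, with "confidence" (0 to 1); they miss things now and then, are a little off and sometimes report something else, mostly with a low value. They report only what shows in the picture. A call takes as long as a camera call. They do not tell look-alikes from the thing itself.
- bot.masks_of(picture, query): "mask" (480x640 bool, what is visible of it).
- bot.landmark_of(picture, query): "xyz" ([x, y, z] in m, in world coordinates, good to about 4 mm: a listed point, or the origin of a listed thing).
The state is a dict: "t": time; "q": joint angles; "joint_vel": joint speeds; "joint_torque": joint torques, N m; "eef_pos": TCP position; "tool_rot": TCP orientation; "contact_force": force on the tool from outside, world axes, zero at the start; "torque": the same for the moment, N m; "gripper_width": opening from 0.0 (shut) to 1.0 (fully open); "grasp_force": force on a finger pad.
Only numpy, scipy, OpenCV 4.12 (cv2) and the standard library are available. Lean on these libraries where they do the work, as an engineer would, in place of code of your own. Each camera call takes 0.05 s, during which the arm holds its last target. There are 200 camera calls.

TASK

Slide the blue slotted clamp plate along the cylinder head until its slot is right home around the threaded stud under the brass nut, then screw the nut down onto it, clockwise, until it stops tight: about 0.6 newton-metre, and never so hard that the thread strips. Let go, and leave the bottle, pliers and bolts alone.

Things in the scene. Friction and masses are not known exactly. Their poses are not given: they have to be found in the camera images.
- nut: Round knurled brass hand nut on an upright stud, 36 mm diameter. Origin on the axis at the underside of its washer, z up; nut with washer is 36 mm tall; a red mark on top lies along its x. Clockwise from above drives it down 20 mm per turn (quick lead). At first its underside is 5 to 13 mm above the top of the clamp plate: how much is not told. Grip its upper two thirds, so that the fingertips clear the clamp plate.
- nut_top (a point): Centre of the nut's top face. The nut turns with a steady drag of 0.12 N m; once its springy washer bears on the clamp plate the torque climbs smoothly. Take it to about 0.6 N m while turning (0.45 to 0.8 is good); beyond 1 N m it strips. Whenever the turning pauses the torque felt eases by about 0.25 N m; let go, the nut stays tight. It needs a firm grip (60 N or more), or the fingers slip round.
- stud_top (a point): Top centre of the upright fixed steel stud, 12 mm diameter, 121 mm above the bench. It passes through the nut and pokes out above it by 8 to 21 mm.
- clamp_tab (a point): Centre of the red upright grip on the loose clamp plate: a bar 30 mm long (its x), 12 mm thick (its y), standing 34 mm above the plate's top; this point is 17 mm above the plate's top. The slot's seat is 66 mm away along the bar's -x.
- clamp_slot (a point): Seat of the slot, at the plate's top face: the stud's axis comes here when home. The blue steel clamp plate, 0.28 kg, 102 x 46 x 10 mm, lies flat on the head. Its slot, 16 mm wide with parallel sides, is open towards -x, 22 mm long from this point; the slot's back is 6.5 mm towards +x, so a push along -x ends firmly against the stud. It passes 5 to 13 mm below the nut.
- cylinder_head: Finned aluminium cylinder head, 146 mm (x) by 96 mm (y), fixed on a steel plate; top face, on which the clamp plate lies, 43 mm above its origin, the origin being at the centre of its underside. The stud comes up through it 45 mm from its centre towards -x.
- plate: Fixed dark steel holding plate, 190 x 150 x 12 mm, under the head; origin at the centre of its underside on the bench; the stud is at (-45, 0) mm in its axes.
- oil_bottle_center (a point): Loose grey oil bottle, 55 x 85 x 190 mm, with black cap; point 75 mm above the bench. Bystander.
- pliers_center (a point): Loose pliers with red and blue handles, 150 mm long, 12 mm thick, lying flat; their middle. Bystander.
- bolt_a_center (a point): Loose head bolt standing on its 23 mm head, 55 mm tall; its middle. Bystander.
- bolt_b_center (a point): Another loose head bolt like the first; its middle. Bystander.
- clamp: The loose clamp plate itself; origin at its underside below the slot's seat, axes as for the other two points.
- washer: The nut's captive steel swivel washer, 34 mm diameter, 3 mm thick, right under the brass; it rides up and down with the nut without turning. Origin at the centre of its underside.
Not all that is in view belongs to the job. Of the things shaped like the clamp, the blue one is meant. Of the things shaped like the plate, the steel one is meant.

How it is judged:
On the way, in this order (a step that is already met when the one before it is completed fails the run):
1. the clamp plate's slot is home around the stud (seat within 5 mm of the axis) while the nut is still clear of it (horizontal distance between clamp_slot and stud_top below 0.005 m and contact force between washer and clamp below 2 N), for 0.1 s.
2. the nut has been tightened onto the clamp plate (clamping force over 80 N, some 0.37 N m at the nut) (horizontal distance between clamp_slot and stud_top below 0.006 m and contact force between washer and clamp above 80 N), for 0.1 s.
At the end, for the whole second after the job is handed in: The clamp plate's slot is home around the stud (seat within 6 mm of the stud's axis), the nut with its washer bears on it with more than 20 N of clamping force, both are at rest, and nothing is touched (horizontal distance between clamp_slot and stud_top below 0.006 m and contact force between washer and clamp above 20 N and angular speed of nut below 0.05 rad/s and linear speed of clamp below 0.01 m/s).
It fails at once if the nut is forced (clamping force over 300 N, about 1.1 N m at the nut): the thread strips (contact force between washer and clamp above 300 N).
It fails at once if the oil bottle, pliers or a bolt is moved more than 15 mm (distance of any of oil_bottle_center, pliers_center, bolt_a_center, bolt_b_center from where it was at the start of the episode above 0.015 m).
It also fails if it takes over 72 s, if anything falls off the work surface, if the arm or the gripper's body presses on something with over 40 N, if the wrist force passes 120 N, or if a joint passes its speed limit or range.

## Working session

There is one attempt and no reset: what is moved stays moved. The work goes in short steps, Python scripts to look and compute and a tool call to move; the robot and the scene stay as the last step left them, time stands still between calls to the robot, and variables do not carry over. Pictures are saved under pics/ and viewed, at most 10 in all, crops included, and the job is handed in when it is done.

Besides the shell and the picture viewer there is one more tool, called after ">>>" by a JSON object that holds its "fn" and its "kwargs", one argument or row to a line. send_rows: Moves the arm, as the interface text tells. Its arguments: {"type":"object","properties":{"deltas":{"type":"string"},"claw":{"type":"number"},"force":{"type":"number"}},"required":["deltas"]}

```bash
ls; mkdir -p pics
cat > h.py <<'E'
import numpy as np, cv2
from station import bot
def save(p,n): cv2.imwrite(f'pics/{n}.png',cv2.cvtColor(p['img'],cv2.COLOR_RGB2BGR))
def pts(p,mask=None):
    d=p['depth']; v,u=np.nonzero((d>0)&(mask if mask is not None else True)); z=d[v,u]
    c=np.stack([(u-p['cx'])/p['fx']*z,-(v-p['cy'])/p['fy']*z,-z,np.ones_like(z)])
    return (np.linalg.inv(p['camera_from_world'])@c)[:3].T,u,v
def proj(p,x):
    c=p['camera_from_world']@np.append(x,1); return p['cx']+p['fx']*c[0]/-c[2], p['cy']+p['fy']*c[1]/c[2]
E
python3 - <<'E'
from h import *
o=bot.get_obs(); print({k:np.round(v,3) for k,v in o.items()})
ims=[]
for c in ['scene','top']:
    p=bot.read_camera(c); save(p,c); ims.append(p['img'])
    for n in ['nut_top','stud_top','clamp_tab','clamp_slot','cylinder_head','plate','nut','oil_bottle_center','pliers_center','bolt_a_center']:
        print(c,n,[(np.round(r['xyz'],3).tolist(),round(r['confidence'],2)) for r in bot.landmark_of(p,n)][:4])
E
```

```text
pics
{'t': np.float64(0.0), 'q': array([ 1.097,  0.478,  0.022,  1.556, -0.011,  1.109, -0.083]), 'joint_vel': array([-0.001, -0.   ,  0.   ,  0.   , -0.   , -0.   , -0.001]), 'joint_torque': array([-1.0000e-03, -5.9645e+01,  1.6080e+00, -2.8120e+01,  1.2000e-02,
        9.0000e-03,  0.0000e+00]), 'eef_pos': array([ 0.241, -0.63 ,  0.238]), 'tool_rot': array([-0.001,  0.983,  0.182, -0.   ]), 'contact_force': array([-0.415,  0.734, -0.165]), 'torque': array([ 0.027,  0.019, -0.011]), 'grasp_force': np.float64(0.0), 'gripper_width': np.float64(1.001)}
scene nut_top [([0.494, 0.06, 0.112], 0.95), ([0.596, 0.378, 0.112], 0.72)]
scene stud_top [([0.592, 0.38, 0.124], 0.83), ([0.495, 0.063, 0.122], 0.73)]
scene clamp_tab [([0.787, 0.026, 0.027], 0.76), ([0.602, 0.116, 0.081], 0.65), ([0.43, -0.041, 0.026], 0.53)]
scene clamp_slot [([0.723, 0.043, 0.012], 0.95), ([0.541, 0.085, 0.068], 0.58), ([0.6, -0.068, 0.005], 0.26), ([0.495, 0.063, 0.107], 0.18)]
scene cylinder_head [([0.538, 0.082, 0.006], 0.79)]
scene plate [([0.638, 0.401, 0.002], 0.69), ([0.542, 0.085, 0.069], 0.16)]
scene nut [(
[... 227 characters left out ...]
, -0.041, 0.026], 0.6), ([0.493, 0.066, 0.122], 0.26)]
top nut_top [([0.494, 0.068, 0.114], 0.71), ([0.597, 0.38, 0.111], 0.56)]
top stud_top [([0.497, 0.065, 0.118], 0.76), ([0.593, 0.38, 0.12], 0.63)]
top clamp_tab [([0.785, 0.027, 0.028], 0.79), ([0.601, 0.118, 0.079], 0.74), ([0.539, 0.081, 0.009], 0.2)]
top clamp_slot [([0.541, 0.088, 0.067], 0.84), ([0.721, 0.04, 0.008], 0.75)]
top cylinder_head [([0.538, 0.081, 0.008], 0.56)]
top plate [([0.535, 0.076, -0.002], 0.89), ([0.634, 0.399, 0.004], 0.56)]
top nut [([0.54, 0.086, 0.066], 0.4)]
top oil_bottle_center [([0.466, 0.23, 0.074], 0.7)]
top pliers_center [([0.6, -0.062, 0.006], 0.56)]
top bolt_a_center [([0.431, -0.037, 0.026], 0.64)]
```

View pics/scene.png

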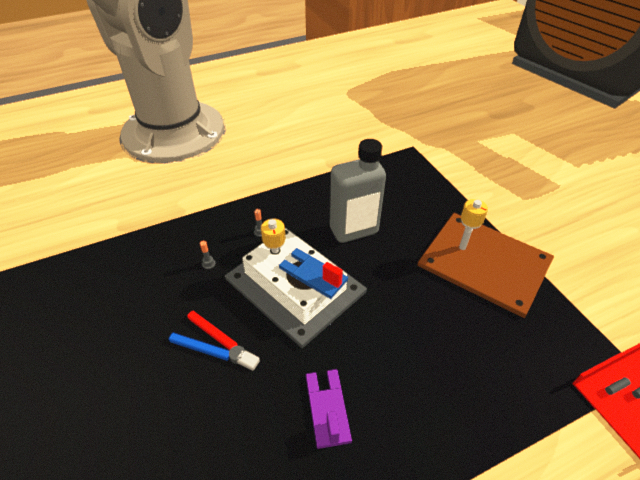

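View pics/top.png

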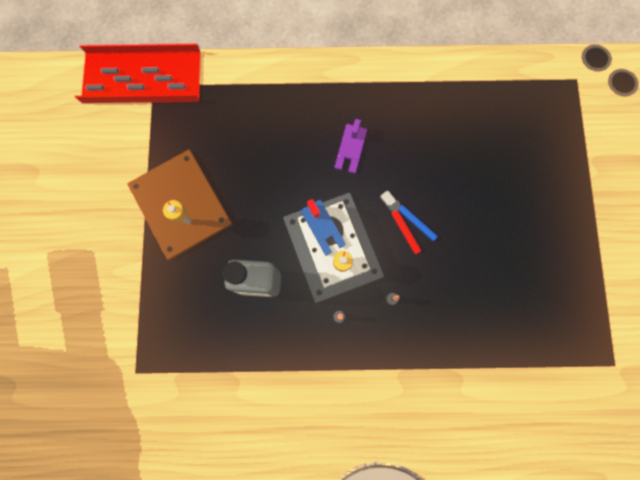

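The blue clamp lies on the white head at about px (315,272) in the scene view. Its red tab is on the +x side, with the nut and stud at about px (273,235). The purple clamp and the brown plate are decoys. Seat to stud is about 51 mm, with clamp yaw about 26°. I'll move over it and check from near.

>>> {"fn": "send_rows", "kwargs": {
  "deltas": "0.03 -0.03 0 -1; 0.06 -0.06 0 -2; 0.09 -0.09 0 -3; 0.12 -0.12 0 -4; 0.15 -0.15 0 -5"
}}

```text
t: 1.6
eef_pos: [0.3284, -0.4351, 0.2395]
tool_rot: [0.0, 0.974, 0.225, 0.0]
contact_force: [1.0, 0.1, -0.5]
gripper_width: 0.999
grasp_force: 0.0
```

>>> {"fn": "send_rows", "kwargs": {
  "deltas": "0.033 -0.033 0; 0.066 -0.066 0; 0.1 -0.1 0; 0.133 -0.133 0; 0.166 -0.166 0"
}}

```text
$.deltas[0]: bad value
```

>>> {"fn": "send_rows", "kwargs": {
  "deltas": "0.035 -0.03 0 0; 0.07 -0.06 0 0; 0.105 -0.09 0 0; 0.14 -0.12 0 0; 0.175 -0.15 0 0"
}}

```text
t: 2.1
eef_pos: [0.4201, -0.2235, 0.2397]
tool_rot: [0.0, 0.974, 0.224, 0.0]
contact_force: [1.4, -0.7, -0.6]
gripper_width: 1.002
grasp_force: 0.0
```

>>> {"fn": "send_rows", "kwargs": {
  "deltas": "0.035 -0.03 0 0; 0.07 -0.06 0 0; 0.105 -0.09 0 0; 0.14 -0.12 0 0; 0.17 -0.15 0 0"
}}

```text
t: 2.6
eef_pos: [0.5077, -0.0138, 0.2397]
tool_rot: [0.0, 0.974, 0.225, 0.001]
contact_force: [0.1, 0.0, -0.2]
gripper_width: 1.002
grasp_force: 0.0
```

>>> {"fn": "send_rows", "kwargs": {
  "deltas": "0.03 -0.025 0 0; 0.06 -0.05 0 0; 0.08 -0.07 0 0; 0.087 -0.075 0 0; 0.087 -0.075 0 0"
}}

```text
t: 3.1
eef_pos: [0.5523, 0.0907, 0.2392]
tool_rot: [-0.0, 0.974, 0.226, 0.0]
contact_force: [-0.4, -0.5, 0.2]
gripper_width: 1.003
grasp_force: 0.0
```

Run:
```python
from h import *
o=bot.get_obs(); print(o['t'],o['eef_pos'],o['tool_rot'],o['q'])
p=bot.read_camera('wrist'); save(p,'w1')
np.savez('w1.npz',**{k:np.array(v) for k,v in p.items()})
for n in ['nut_top','stud_top','clamp_tab','clamp_slot']:
    print(n,[(np.round(r['xyz'],3).tolist(),round(r['confidence'],2)) for r in bot.landmark_of(p,n)][:4])
```

```text
3.1 [0.55232839 0.09067436 0.2392367 ] [-1.60078504e-04  9.74213647e-01  2.25627443e-01  2.41132022e-05] [ 0.07205413  0.32097019 -0.42572046  1.81178925  0.15122801  1.04072645
 -1.52679942]
nut_top [([0.49, 0.063, 0.111], 0.79)]
stud_top [([0.496, 0.065, 0.125], 0.79)]
clamp_tab [([0.602, 0.116, 0.078], 0.68), ([0.598, -0.071, 0.006], 0.17)]
clamp_slot [([0.723, 0.048, 0.012], 0.78), ([0.542, 0.085, 0.062], 0.74)]
```

View pics/w1.png

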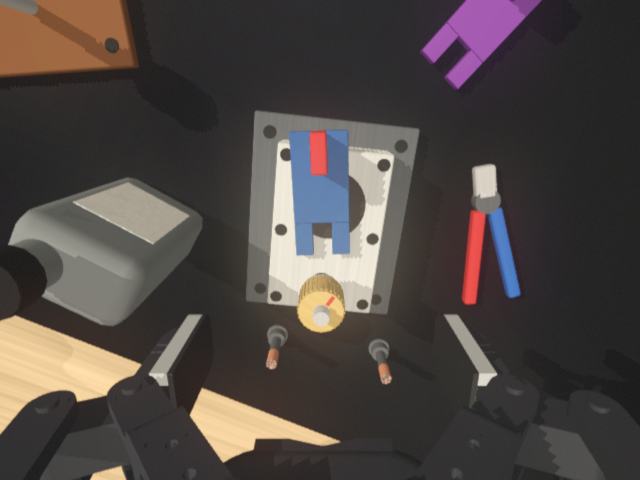

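The wrist view shows the clamp in blue at px (320,190), with its slot opening down at (322,240) towards the nut at (321,303). Next I'll get exact geometry from depth and colour.

Run:
```python
from h import *
p=dict(np.load('w1.npz')); im=p['img'].astype(int)
hsv=cv2.cvtColor(p['img'],cv2.COLOR_RGB2HSV); H,S,V=[hsv[...,i].astype(int) for i in range(3)]
roi=np.zeros((480,640),bool); roi[100:345,255:400]=1
blue=roi&(H>100)&(H<130)&(S>120); red=roi&((H<6)|(H>174))&(S>150)
yel=roi&(H>12)&(H<32)&(S>90); yel[:270]=0
def rect(m,n,zr):
    X,u,v=pts(p,m); k=(X[:,2]>zr[0])&(X[:,2]<zr[1]); X=X[k]
    r=cv2.minAreaRect((X[:,:2]*1000).astype(np.float32)); print(n,k.sum(),'z',np.round(np.percentile(X[:,2],[5,50,95]),4),'rect',r); return X
B=rect(blue,'blue',(.055,.075))
rect(red&(np.arange(480)[:,None]<200),'redtop',(.093,.11))
N=rect(yel,'nuttop',(.095,.118))
grey=roi&(S<70); grey[:300]=0
rect(grey,'stud',(.115,.128))
# slot arms: blue pts in clamp frame for yaw by long edges
c,s=np.cos(np.radians(26)),np.sin(np.radians(26)); a=B[:,0]*c+B[:,1]*s; b=-B[:,0]*s+B[:,1]*c
bins=np.arange(a.min()+.004,a.max()-.004,.004)
lo=[np.percentile(b[(a>=t)&(a<t+.004)],1) for t in bins]; hi=[np.percentile(b[(a>=t)&(a<t+.004)],99) for t in bins]
print(np.round(bins,3)); print(np.round(lo,4));print(np.round(hi,4)); print('slopes deg',np.degrees(np.polyfit(bins,lo,1)[0]),np.degrees(np.polyfit(bins,hi,1)[0]), a.min(),a.max())
print('stud proj',np.array([.496,.065])@[[c,-s],[s,c]])
```

```text
blue 13 z [0.0626 0.064  0.0647] rect ((608.4198608398438, 121.68645477294922), (5.2595014572143555, 41.93159484863281), 28.161998748779297)
redtop 640 z [0.0963 0.0977 0.0989] rect ((599.2362060546875, 117.58661651611328), (28.18462562561035, 10.946657180786133), 28.18549919128418)
nuttop 1540 z [0.0985 0.1105 0.1118] rect ((495.0623779296875, 64.859619140625), (36.548797607421875, 36.55186462402344), 15.063899993896484)
stud 245 z [0.116  0.1208 0.122 ] rect ((494.5214538574219, 64.34950256347656), (12.168642044067383, 11.996183395385742), 46.44331359863281)
[]
[]
[]Traceback (most recent call last):
  File "<stdin>", line 19, in <module>
    raise TypeError("expected non-empty vector for x")
TypeError: expected non-empty vector for x
```

Run:
```python
from h import *
p=dict(np.load('w1.npz'))
hsv=cv2.cvtColor(p['img'],cv2.COLOR_RGB2HSV); print(hsv[190,340],hsv[240,305],p['depth'][190,340],p['depth'][240,300:308])
H,S=hsv[...,0].astype(int),hsv[...,1].astype(int)
roi=np.zeros((480,640),bool); roi[100:270,275:365]=1
m=roi&(H>100)&(H<125)&(S>100); v,u=np.nonzero(m)
# rays intersected with the plane z=0.065 (no depth needed)
T=np.linalg.inv(p['camera_from_world']); d=np.stack([(u-p['cx'])/p['fx'],-(v-p['cy'])/p['fy'],-np.ones(len(u))]).astype(float)
D=T[:3,:3]@d; o=T[:3,3]; X=(o[:,None]+D*((.065-o[2])/D[2])).T
P=(X[:,:2]*1000).astype(np.float32); r=cv2.minAreaRect(P); print(len(u),r)
th=np.radians(27); c,s=np.cos(th),np.sin(th); a=P@[c,s]; b=P@[-s,c]
bins=np.arange(a.min()+3,a.max()-4,4.); lo=[];hi=[]
for t in bins:
    k=b[(a>=t)&(a<t+4)]; lo.append(np.percentile(k,1)); hi.append(np.percentile(k,99))
print(np.round(bins),np.round(lo,1),np.round(hi,1),a.min(),a.max())
print('slopes',np.degrees(np.arctan(np.polyfit(bins,lo,1)[0])),np.degrees(np.arctan(np.polyfit(bins,hi,1)[0])))
k=(a<a.min()+20); print('slot hist',[(int(x),int(((b[k]>=x)&(b[k]<x+2)).sum())) for x in np.arange(np.min(b),np.max(b),2)])
st=np.array([494.8,64.6]); print('stud ab',st@[c,s],st@[-s,c])
```

```text
[107 111 177] [108  97 178] 0.31276587 [0.32625398 0.32734597 0.32561412 0.3254519  0.32698047 0.32677558
 0.3265527  0.32620868]
4283 ((572.6179809570312, 103.52972412109375), (87.5098876953125, 44.85283279418945), 27.966089248657227)
[517. 521. 525. 529. 533. 537. 541. 545. 549. 553. 557. 561. 565. 569.
 573. 577. 581. 585. 589. 593. 597.] [-189.6 -189.6 -189.6 -190.  -190.4 -189.9 -189.9 -189.5 -189.5 -189.5
 -189.5 -189.1 -188.9 -188.7 -188.7 -188.7 -188.7 -188.7 -189.4 -189.4
 -189.4] [-147.3 -147.1 -147.2 -147.3 -146.7 -146.9 -147.  -146.4 -146.6 -146.7
 -146.5 -146.2 -146.4 -145.8 -145.9 -145.9 -145.5 -144.9 -145.8 -145.2
 -144.8] 513.8014410909477 601.2441280324651
slopes 0.7254381399053854 1.6555445397514514
slot hist [(-190, 44), (-188, 34), (-186, 49), (-184, 30), (-182, 45), (-180, 37), (-178, 23), (-176, 18), (-174, 12), (-172, 18), (-170, 12), (-168, 15), (-166, 15), (-164, 12), (-162, 18), (-160, 15), (-158, 29), (-156, 26), (-154, 22), (-152, 30), (-150, 32), (-148, 30), (-146, 0)]
stud ab 470.1978144515792 -167.07547780855919
```

>>> {"fn": "send_rows", "kwargs": {
  "deltas": "0.02 -0.001 0.03 -1; 0.045 -0.003 0.06 -2; 0.054 -0.0035 0.09 -2; 0.054 -0.0035 0.115 -2; 0.054 -0.0035 0.115 -2",
  "claw": 0.6
}}

```text
t: 3.85
eef_pos: [0.5967, 0.1145, 0.1207]
tool_rot: [0.0, 0.971, 0.241, -0.004]
contact_force: [-1.5, -0.5, 0.2]
gripper_width: 0.594
grasp_force: 0.0
```

Run:
```python
from h import *
p=bot.read_camera('wrist'); save(p,'w2')
o=bot.get_obs(); print(o['eef_pos'],o['tool_rot'],2*np.degrees(np.arctan2(o['tool_rot'][2],o['tool_rot'][1])),o['gripper_width'])
e=np.array(o['eef_pos']); print('tcp px',proj(p,e), 'tab px',proj(p,[.5992,.1176,.099]))
hsv=cv2.cvtColor(p['img'],cv2.COLOR_RGB2HSV); H,S=hsv[...,0].astype(int),hsv[...,1].astype(int)
red=((H<6)|(H>174))&(S>150); X,u,v=pts(p,red); k=(X[:,2]>.09)&(X[:,2]<.105)&(np.hypot(X[:,0]-.6,X[:,1]-.117)<.03)
print(k.sum(),cv2.minAreaRect((X[k,:2]*1000).astype(np.float32)),np.median(X[k,2]))
```

```text
[0.59797621 0.11497776 0.12302921] [ 1.79802590e-04  9.70526537e-01  2.40986893e-01 -1.87771794e-03] 27.889640414837242 0.5984739792632682
tcp px (np.float64(323.99964022231154), np.float64(327.15737736985153)) tab px (np.float64(320.01400980749946), np.float64(293.99953599741673))
560 ((602.0317993164062, 119.02513122558594), (23.159929275512695, 10.668195724487305), 28.25829315185547) 0.09735744320110223
```

View pics/w2.png

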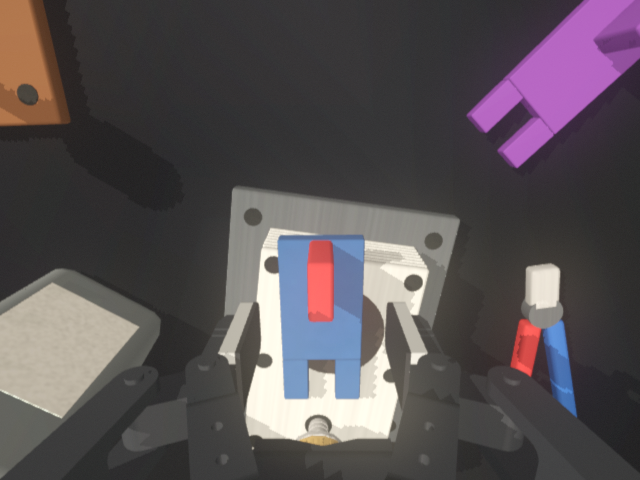

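The wrist view shows the jaws straddling the red tab at px (320,280), aligned. I'll descend and grip.

>>> {"fn": "send_rows", "kwargs": {
  "deltas": "0.003 -0.001 0.015 0; 0.003 -0.001 0.03 0; 0.003 -0.001 0.043 0; 0.003 -0.001 0.043 0; 0.003 -0.001 0.043 0"
}}

```text
t: 4.4
eef_pos: [0.6011, 0.1187, 0.081]
tool_rot: [-0.0, 0.97, 0.242, -0.0]
contact_force: [0.1, -0.6, -0.2]
gripper_width: 0.601
grasp_force: 0.0
```

>>> {"fn": "send_rows", "kwargs": {
  "deltas": "0 0 0 0; 0 0 0 0; 0 0 0 0; 0 0 0 0; 0 0 0 0",
  "claw": 0,
  "force": 40
}}

```text
t: 4.9
eef_pos: [0.6019, 0.1187, 0.082]
tool_rot: [0.0, 0.97, 0.241, 0.001]
contact_force: [-0.0, -0.8, 3.5]
gripper_width: 0.133
grasp_force: 42.0
```

>>> {"fn": "send_rows", "kwargs": {
  "deltas": "-0.004 0 0 0; -0.009 -0.001 0 0; -0.014 -0.002 0 0; -0.018 -0.0024 0 0; -0.018 -0.0024 0 0"
}}

```text
t: 5.4
eef_pos: [0.5842, 0.1125, 0.0819]
tool_rot: [-0.0, 0.97, 0.242, 0.001]
contact_force: [2.0, 0.6, 6.4]
gripper_width: 0.134
grasp_force: 42.5
```

Run:
```python
from h import *
o=bot.get_obs(); print(o['eef_pos'],2*np.degrees(np.arctan2(o['tool_rot'][2],o['tool_rot'][1])),o['contact_force'],o['gripper_width'])
for c in ['wrist','top','scene']:
    p=bot.read_camera(c); 
    if c!='wrist':
        x,y=map(int,proj(p,[.53,.085,.07])); n='big'+c
        im=cv2.resize(p['img'][max(0,y-60):y+60,x-80:x+80],None,fx=2.5,fy=2.5,interpolation=2); 
        ims.append(im)
    else: ims=[cv2.resize(p['img'],(400,300))]
q=np.vstack([np.hstack([ims[1],ims[2]]),np.hstack([ims[0],ims[0]*0])])
cv2.imwrite('pics/m3.png',q[...,::-1])
```

```text
[0.58424171 0.11251999 0.08191573] 27.962956654388734 [2.04274157 0.6227628  6.44679691] 0.13438706353480662
```

View pics/m3.png

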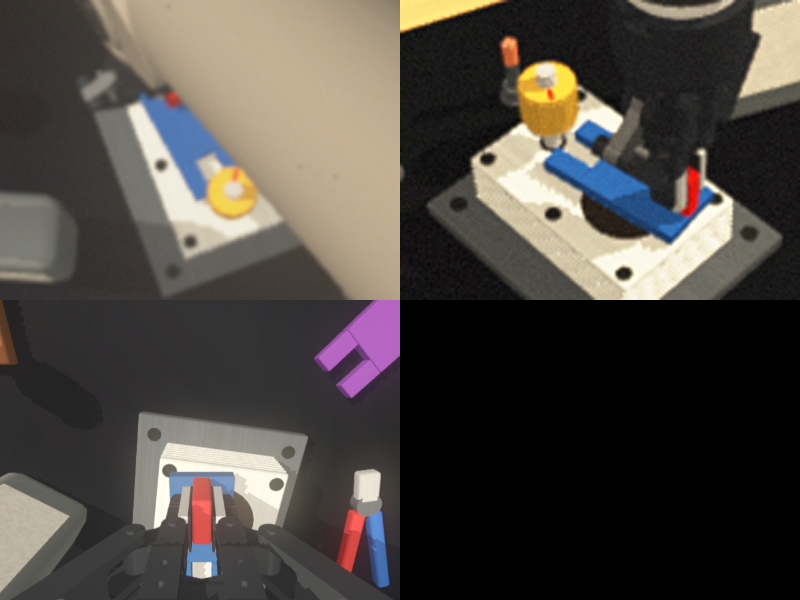

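The slot is lining up with the stud, with TCP lateral offset under 1 mm. About 34 mm remain, so I'll slide on while watching force.

>>> {"fn": "send_rows", "kwargs": {
  "deltas": "-0.004 0 0 0; -0.009 0 0 0; -0.014 0 0 0; -0.019 0 0 0; -0.022 0 0 0"
}}

```text
t: 6.05
eef_pos: [0.5652, 0.1024, 0.0819]
tool_rot: [-0.0, 0.97, 0.242, 0.001]
contact_force: [5.5, 2.9, 4.0]
gripper_width: 0.132
grasp_force: 42.3
```

>>> {"fn": "send_rows", "kwargs": {
  "deltas": "-0.002 0 0 0; -0.004 0 0 0; -0.006 0 0 0; -0.008 0 0 0; -0.008 0 0 0"
}}

```text
t: 6.55
eef_pos: [0.5582, 0.0987, 0.0819]
tool_rot: [-0.0, 0.97, 0.242, 0.001]
contact_force: [3.9, 1.7, 6.6]
gripper_width: 0.135
grasp_force: 42.3
```

>>> {"fn": "send_rows", "kwargs": {
  "deltas": "-0.001 0 0 0; -0.002 0 0 0; -0.003 0 0 0; -0.003 0 0 0; -0.003 0 0 0"
}}

```text
t: 7.05
eef_pos: [0.5557, 0.0974, 0.0819]
tool_rot: [-0.0, 0.97, 0.242, 0.001]
contact_force: [3.7, 2.2, 6.5]
gripper_width: 0.136
grasp_force: 42.3
```

>>> {"fn": "send_rows", "kwargs": {
  "deltas": "-0.001 0 0 0; -0.0015 0 0 0; -0.002 0 0 0; -0.002 0 0 0"
}}

```text
t: 7.45
eef_pos: [0.5547, 0.0969, 0.0819]
tool_rot: [-0.0, 0.97, 0.242, 0.002]
contact_force: [7.9, 3.1, 3.1]
gripper_width: 0.132
grasp_force: 41.8
```

>>> {"fn": "send_rows", "kwargs": {
  "deltas": "-0.001 0 0 0; -0.002 0 0 0; -0.002 0 0 0; -0.002 0 0 0"
}}

```text
t: 7.85
eef_pos: [0.5545, 0.0968, 0.0824]
tool_rot: [-0.001, 0.97, 0.242, 0.004]
contact_force: [10.3, 5.7, 1.1]
gripper_width: 0.128
grasp_force: 41.6
```

>>> {"fn": "send_rows", "kwargs": {
  "deltas": "-0.001 0 0 0; -0.002 0 0 0; -0.002 0 0 0; -0.002 0 0 0"
}}

```text
t: 8.25
eef_pos: [0.5543, 0.0968, 0.083]
tool_rot: [-0.001, 0.97, 0.242, 0.005]
contact_force: [12.3, 6.1, 0.1]
gripper_width: 0.131
grasp_force: 41.4
```

Run:
```python
from h import *
p=bot.read_camera('scene')
x,y=map(int,proj(p,[.53,.085,.07])); cv2.imwrite('pics/m4.png',cv2.resize(p['img'][y-60:y+60,x-80:x+80],None,fx=4,fy=4,interpolation=2)[...,::-1])
```

```text
(no output)
```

View pics/m4.png

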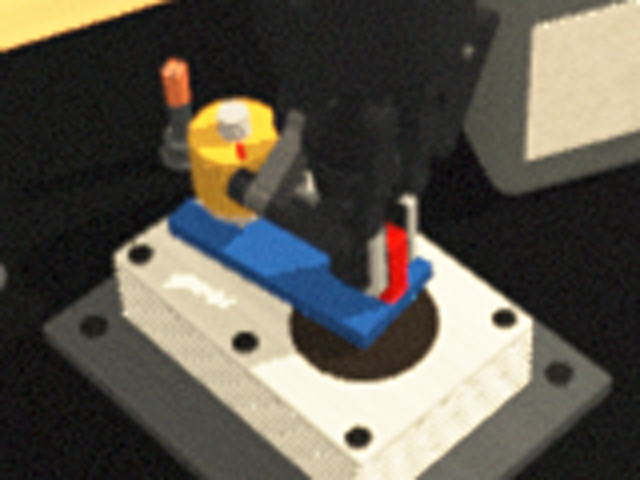

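The clamp sits home against the stud, under the nut at px (230,175): the push stalls at about 14 N. I'll relax the push, release and rise.

>>> {"fn": "send_rows", "kwargs": {
  "deltas": "0.003 0 0 0; 0.005 0 0 0; 0.005 0 0 0"
}}

```text
t: 8.6
eef_pos: [0.5547, 0.0969, 0.0819]
tool_rot: [-0.0, 0.97, 0.242, 0.001]
contact_force: [3.5, 2.3, 7.6]
gripper_width: 0.134
grasp_force: 42.5
```

>>> {"fn": "send_rows", "kwargs": {
  "deltas": "0 0 0 0; 0 0 0 0; 0 0 0 0; 0 0 0 0",
  "claw": 0.6
}}

```text
t: 9.0
eef_pos: [0.5534, 0.096, 0.0807]
tool_rot: [0.0, 0.97, 0.241, -0.001]
contact_force: [-0.3, 0.3, 0.5]
gripper_width: 0.601
grasp_force: 0.0
```

>>> {"fn": "send_rows", "kwargs": {
  "deltas": "0 0 -0.03 0; 0 0 -0.07 0; -0.02 0 -0.11 0; -0.04 0 -0.11 0; -0.04 0 -0.11 0"
}}

```text
t: 9.5
eef_pos: [0.5175, 0.0762, 0.1921]
tool_rot: [0.001, 0.971, 0.241, -0.0]
contact_force: [-0.8, 0.1, -1.0]
gripper_width: 0.601
grasp_force: 0.0
```

Run:
```python
from h import *
o=bot.get_obs(); print(o['eef_pos'],o['tool_rot'],2*np.degrees(np.arctan2(o['tool_rot'][2],o['tool_rot'][1])),o['q'],o['torque'],o['contact_force'])
p=bot.read_camera('wrist'); save(p,'w5'); np.savez('w5.npz',**{k:np.array(v) for k,v in p.items()})
for n in ['nut_top','stud_top','clamp_tab','clamp_slot']:
    print(n,[(np.round(r['xyz'],3).tolist(),round(r['confidence'],2)) for r in bot.landmark_of(p,n)][:3])
hsv=cv2.cvtColor(p['img'],cv2.COLOR_RGB2HSV); H,S,V=[hsv[...,i].astype(int) for i in range(3)]
for n,m,z,c in [('tab',((H<6)|(H>174))&(S>150),(.09,.105),(.553,.096)),('nut',(H>12)&(H<32)&(S>90),(.1,.118),(.495,.0646)),('stud',(S<70),(.115,.128),(.495,.0646))]:
    X,u,v=pts(p,m); k=(X[:,2]>z[0])&(X[:,2]<z[1])&(np.hypot(X[:,0]-c[0],X[:,1]-c[1])<.03)
    print(n,k.sum(),cv2.minAreaRect((X[k,:2]*1000).astype(np.float32)),np.median(X[k,2]))
```

```text
[0.51745402 0.0761721  0.1920594 ] [ 8.07885458e-04  9.70550419e-01  2.40896686e-01 -1.33122524e-04] 27.878948593111243 [ 0.10227822  0.31699514 -0.44170873  1.94111668  0.17034164  0.91960204
 -1.50815629] [-0.02406928  0.00010927  0.0356573 ] [-0.80652054  0.05652615 -0.97096589]
nut_top [([0.491, 0.061, 0.11], 0.68)]
stud_top [([0.493, 0.064, 0.123], 0.95)]
clamp_tab [([0.556, 0.093, 0.078], 0.88)]
clamp_slot []
tab 871 ((551.8795776367188, 96.21288299560547), (28.683244705200195, 10.38228702545166), 28.054262161254883) 0.09766884136903267
nut 2155 ((494.44903564453125, 64.76702880859375), (36.32890319824219, 37.126502990722656), 42.149837493896484) 0.11059662362952241
stud 373 ((494.55291748046875, 64.46050262451172), (12.312049865722656, 11.869335174560547), 89.86709594726562) 0.12073766624691942
```

View pics/w5.png

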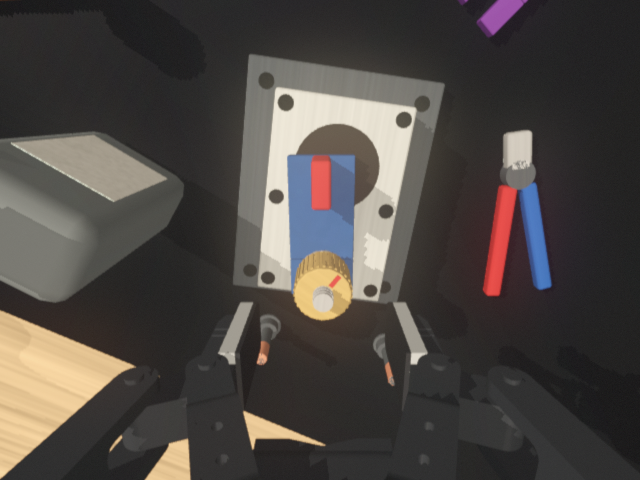

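The slot is home: tab to stud is 65.5 mm. The nut is at px (322,290), its top is about 0.112, and the gap is about 11 mm. Now I'll move over the nut and pre-rotate counter-clockwise to leave turning range.

>>> {"fn": "send_rows", "kwargs": {
  "deltas": "-0.01 0 0 -8; -0.02 0 0 -16; -0.0257 -0.0004 0 -24; -0.0257 -0.0004 0 -32; -0.0257 -0.0004 0 -40"
}}

```text
t: 10.25
eef_pos: [0.4961, 0.0663, 0.1907]
tool_rot: [-0.0, 0.828, 0.561, -0.0]
contact_force: [1.0, -0.3, -0.1]
gripper_width: 0.601
grasp_force: 0.0
```

>>> {"fn": "send_rows", "kwargs": {
  "deltas": "0 0 0 -8; 0 0 0 -16; 0 0 0.01 -24; 0 0 0.02 -30; 0 0 0.02 -30"
}}

```text
t: 10.75
eef_pos: [0.4954, 0.0661, 0.1696]
tool_rot: [-0.002, 0.656, 0.755, -0.001]
contact_force: [-0.4, -0.8, -0.1]
gripper_width: 0.597
grasp_force: 0.0
```

Run:
```python
from h import *
o=bot.get_obs(); q=o['tool_rot']; print(o['eef_pos'],q,o['q'])
from scipy.spatial.transform import Rotation as R
M=R.from_quat([q[1],q[2],q[3],q[0]]).as_matrix(); print(M.round(3)); print('delta tool',M.T@(np.array([.4946,.0646,.093])-o['eef_pos']))
```

```text
[0.49539503 0.0661145  0.16959997] [-0.00151525  0.65589284  0.75485198 -0.00088014] [ 0.30052053  0.35091417 -0.66539705  1.99923082  0.27570587  0.88402257
 -0.37266766]
[[-0.14   0.99  -0.003]
 [ 0.99   0.14   0.001]
 [ 0.001 -0.003 -1.   ]]
delta tool [-0.00147547 -0.00074464  0.07660124]
```

Negative spin raises q7, so I'll pre-rotate further to leave enough clockwise range.

>>> {"fn": "send_rows", "kwargs": {
  "deltas": "-0.0015 -0.0007 0 -8; -0.0015 -0.0007 0 -16; -0.0015 -0.0007 0 -24; -0.0015 -0.0007 0 -32; -0.0015 -0.0007 0 -40"
}}

```text
t: 11.25
eef_pos: [0.496, 0.0648, 0.1714]
tool_rot: [-0.0, 0.357, 0.934, 0.0]
contact_force: [0.2, 0.1, -0.6]
gripper_width: 0.597
grasp_force: 0.0
```

>>> {"fn": "send_rows", "kwargs": {
  "deltas": "0 0 0 -8; 0 0 0 -16; 0 0 0 -24; 0 0 0 -32; 0 0 0 -40"
}}

```text
t: 11.75
eef_pos: [0.496, 0.0647, 0.1714]
tool_rot: [-0.0, 0.017, 1.0, 0.0]
contact_force: [0.3, 0.1, -0.1]
gripper_width: 0.6
grasp_force: 0.0
```

>>> {"fn": "send_rows", "kwargs": {
  "deltas": "0 0 0 -8; 0 0 0 -16; 0 0 0 -24; 0 0 0 -32; 0 0 0 -40"
}}

```text
t: 12.25
eef_pos: [0.496, 0.0646, 0.1714]
tool_rot: [-0.0, -0.326, 0.945, 0.0]
contact_force: [-0.1, 0.4, 0.3]
gripper_width: 0.602
grasp_force: 0.0
```

>>> {"fn": "send_rows", "kwargs": {
  "deltas": "0 0 0 -8; 0 0 0 -16; 0 0 0 -24; 0 0 0 -30; 0 0 0 -30"
}}

```text
t: 12.75
eef_pos: [0.4959, 0.0646, 0.1711]
tool_rot: [-0.0, -0.558, 0.83, 0.001]
contact_force: [0.1, 0.3, 0.2]
gripper_width: 0.603
grasp_force: 0.0
```

```bash
cat > d.py <<'E'
from h import *
o=bot.get_obs(); q=o['tool_rot']; print(o['t'],o['eef_pos'],q,o['q'],o['torque'])
from scipy.spatial.transform import Rotation as R
M=R.from_quat([q[1],q[2],q[3],q[0]]).as_matrix(); print('yaw',np.degrees(np.arctan2(M[1,0],M[0,0]))); print('delta tool',M.T@(np.array([.4946,.0646,.093])-o['eef_pos']))
E
python3 d.py
```

```text
12.75 [0.49585386 0.06457803 0.17113314] [-5.14882237e-05 -5.58055022e-01  8.29803653e-01  6.97818380e-04] [ 0.7061352   0.58455841 -1.24716833  1.97840504  0.64296027  1.05651582
  1.91939058] [-0.01810181  0.0399515   0.00945999]
yaw -112.1572132648012
delta tool [0.00050672 0.00107457 0.07813418]
```

>>> {"fn": "send_rows", "kwargs": {
  "deltas": "0.0005 0.001 0.02 0; 0.0005 0.001 0.04 0; 0.0005 0.001 0.06 0; 0.0005 0.001 0.078 0; 0.0005 0.001 0.078 0"
}}

```text
t: 13.25
eef_pos: [0.4933, 0.0639, 0.0915]
tool_rot: [-0.002, -0.557, 0.83, 0.001]
contact_force: [-0.2, 0.4, -0.1]
gripper_width: 0.603
grasp_force: 0.0
```

>>> {"fn": "send_rows", "kwargs": {
  "deltas": "0 0 0 0; 0 0 0 0; 0 0 0 0; 0 0 0 0; 0 0 0 0",
  "claw": 0,
  "force": 80
}}

```text
t: 13.75
eef_pos: [0.495, 0.0646, 0.0941]
tool_rot: [0.001, -0.559, 0.829, -0.0]
contact_force: [-1.3, 0.4, 6.1]
gripper_width: 0.4
grasp_force: 79.6
```

```bash
python3 d.py
```

```text
13.75 [0.49500897 0.06461397 0.09412422] [ 6.05190996e-04 -5.58685761e-01  8.29379151e-01 -2.79979042e-04] [ 0.61213486  0.67412913 -1.12951799  2.04079161  0.77658265  0.93692198
  1.81539353] [-0.01074498  0.34670405 -0.10350595]
yaw -112.07004428426103
delta tool [0.00016739 0.00037503 0.00112367]
```

Gripped at 80 N. I'll turn clockwise, feeding down 0.44 mm per 8°.

>>> {"fn": "send_rows", "kwargs": {
  "deltas": "0 0 0.0004 8; 0 0 0.0009 16; 0 0 0.0013 24; 0 0 0.0018 32; 0 0 0.0022 40"
}}

```text
t: 14.25
eef_pos: [0.4953, 0.0644, 0.0919]
tool_rot: [0.001, -0.239, 0.971, -0.0]
contact_force: [-0.6, -1.3, 5.7]
gripper_width: 0.399
grasp_force: 79.7
```

```bash
cat > t.py <<'E'
from h import *
o=bot.get_obs(); q=o['tool_rot']; print(o['t'],np.round(o['eef_pos'],4),'yaw',round(float(-2*np.degrees(np.arctan2(q[2],q[1]))),1),'q',np.round(o['q'],2),'T',np.round(o['torque'],3),'F',np.round(o['contact_force'],1),'g',round(float(o['grasp_force']),1))
E
python3 t.py
```

```text
14.25 [0.4953 0.0644 0.0919] yaw -207.6 q [ 0.52  0.59 -0.98  2.05  0.66  0.85  1.21] T [-0.155  0.179  0.126] F [-0.6 -1.3  5.7] g 79.7
```

>>> {"fn": "send_rows", "kwargs": {
  "deltas": "0 0 0.0004 8; 0 0 0.0009 16; 0 0 0.0013 24; 0 0 0.0018 32; 0 0 0.0022 40"
}}

```text
t: 14.75
eef_pos: [0.4954, 0.064, 0.0897]
tool_rot: [0.001, 0.108, 0.994, -0.0]
contact_force: [-0.5, -2.7, 5.4]
gripper_width: 0.396
grasp_force: 79.6
```

```bash
python3 t.py
```

```text
14.75 [0.4954 0.064  0.0897] yaw -167.6 q [ 0.4   0.53 -0.82  2.05  0.55  0.78  0.61] T [-0.349  0.064  0.114] F [-0.5 -2.7  5.4] g 79.6
```

>>> {"fn": "send_rows", "kwargs": {
  "deltas": "0 0 0.0004 8; 0 0 0.0009 16; 0 0 0.0013 24; 0 0 0.0018 32; 0 0 0.0022 40"
}}

```text
t: 15.25
eef_pos: [0.4952, 0.0637, 0.0875]
tool_rot: [0.001, 0.441, 0.897, -0.0]
contact_force: [-1.0, -2.9, 5.0]
gripper_width: 0.402
grasp_force: 79.6
```

```bash
python3 t.py
```

```text
15.25 [0.4952 0.0637 0.0875] yaw -127.6 q [ 0.27  0.48 -0.65  2.06  0.44  0.73  0.01] T [-0.551  0.201  0.15 ] F [-1.  -2.9  5. ] g 79.6
```

>>> {"fn": "send_rows", "kwargs": {
  "deltas": "0 0 0.0004 8; 0 0 0.0009 16; 0 0 0.0013 24; 0 0 0.0018 32"
}}

```text
t: 15.65
eef_pos: [0.4949, 0.0635, 0.0856]
tool_rot: [0.001, 0.672, 0.741, -0.0]
contact_force: [-2.8, -2.8, 7.4]
gripper_width: 0.399
grasp_force: 79.7
```

```bash
python3 t.py
```

```text
15.65 [0.4949 0.0635 0.0856] yaw -95.6 q [ 0.17  0.46 -0.51  2.07  0.35  0.7  -0.47] T [-0.648  0.429  0.129] F [-2.8 -2.8  7.4] g 79.7
```

>>> {"fn": "send_rows", "kwargs": {
  "deltas": "0 0 0.0004 6; 0 0 0.0007 12; 0 0 0.001 18"
}}

```text
t: 15.95
eef_pos: [0.4948, 0.0635, 0.0846]
tool_rot: [0.001, 0.779, 0.627, -0.0]
contact_force: [-1.5, -3.1, 7.2]
gripper_width: 0.392
grasp_force: 79.7
```

```bash
python3 t.py
```

```text
15.95 [0.4948 0.0635 0.0846] yaw -77.7 q [ 0.11  0.44 -0.44  2.08  0.3   0.68 -0.74] T [-0.554  0.49   0.133] F [-1.5 -3.1  7.2] g 79.7
```

>>> {"fn": "send_rows", "kwargs": {
  "deltas": "0 0 0.0003 5; 0 0 0.0006 10; 0 0 0.0008 15"
}}

```text
t: 16.25
eef_pos: [0.4946, 0.0636, 0.0838]
tool_rot: [0.001, 0.854, 0.521, -0.0]
contact_force: [-1.8, -2.7, 6.6]
gripper_width: 0.397
grasp_force: 79.7
```

```bash
python3 t.py
```

```text
16.25 [0.4946 0.0636 0.0838] yaw -62.7 q [ 0.06  0.44 -0.38  2.08  0.25  0.67 -0.96] T [-0.544  0.459  0.075] F [-1.8 -2.7  6.6] g 79.7
```

>>> {"fn": "send_rows", "kwargs": {
  "deltas": "0 0 0.0003 5; 0 0 0.0006 10"
}}

```text
t: 16.45
eef_pos: [0.4946, 0.0637, 0.0832]
tool_rot: [0.001, 0.896, 0.444, -0.0]
contact_force: [-2.0, -2.4, 9.0]
gripper_width: 0.393
grasp_force: 79.8
```

```bash
python3 t.py
```

```text
16.45 [0.4946 0.0637 0.0832] yaw -52.7 q [ 0.02  0.43 -0.33  2.08  0.23  0.66 -1.11] T [-0.582  0.583  0.065] F [-2.  -2.4  9. ] g 79.8
```

>>> {"fn": "send_rows", "kwargs": {
  "deltas": "0 0 0.0003 5; 0 0 0.0006 10"
}}

```text
t: 16.65
eef_pos: [0.4945, 0.0637, 0.0831]
tool_rot: [0.001, 0.931, 0.365, -0.0]
contact_force: [-5.7, -2.5, 16.1]
gripper_width: 0.394
grasp_force: 80.7
```

```bash
python3 t.py
```

```text
16.65 [0.4945 0.0637 0.0831] yaw -42.8 q [-0.01  0.43 -0.29  2.08  0.2   0.66 -1.26] T [-0.625  1.125  0.179] F [-5.7 -2.5 16.1] g 80.7
```

Contact has begun: Fz is rising. I'll use smaller steps now.

>>> {"fn": "send_rows", "kwargs": {
  "deltas": "0 0 0.0001 3; 0 0 0.0002 6"
}}

```text
t: 16.85
eef_pos: [0.4945, 0.0637, 0.083]
tool_rot: [0.001, 0.949, 0.316, -0.0]
contact_force: [-6.0, -3.1, 16.5]
gripper_width: 0.393
grasp_force: 80.8
```

```bash
python3 t.py
```

```text
16.85 [0.4945 0.0637 0.083 ] yaw -36.8 q [-0.04  0.42 -0.27  2.09  0.18  0.65 -1.35] T [-0.644  1.205  0.245] F [-6.  -3.1 16.5] g 80.8
```

>>> {"fn": "send_rows", "kwargs": {
  "deltas": "0 0 0.0001 3; 0 0 0.0002 6"
}}

```text
t: 17.05
eef_pos: [0.4945, 0.0638, 0.083]
tool_rot: [0.001, 0.964, 0.266, -0.0]
contact_force: [-6.6, -3.5, 18.7]
gripper_width: 0.395
grasp_force: 81.0
```

```bash
python3 t.py
```

```text
17.05 [0.4945 0.0638 0.083 ] yaw -30.9 q [-0.06  0.42 -0.24  2.09  0.16  0.65 -1.44] T [-0.664  1.319  0.307] F [-6.6 -3.5 18.7] g 81.0
```

>>> {"fn": "send_rows", "kwargs": {
  "deltas": "0 0 0.0001 4; 0 0 0.0002 8; 0 0 0.0002 12"
}}

```text
t: 17.35
eef_pos: [0.4944, 0.0639, 0.0829]
tool_rot: [0.001, 0.986, 0.164, -0.0]
contact_force: [-6.6, -3.0, 19.5]
gripper_width: 0.396
grasp_force: 81.1
```

```bash
python3 t.py
```

```text
17.35 [0.4944 0.0639 0.0829] yaw -18.9 q [-0.1   0.42 -0.19  2.09  0.13  0.64 -1.62] T [-0.627  1.43   0.38 ] F [-6.6 -3.  19.5] g 81.1
```

>>> {"fn": "send_rows", "kwargs": {
  "deltas": "0 0 0 4; 0 0 0.0001 8"
}}

```text
t: 17.55
eef_pos: [0.4944, 0.0639, 0.0829]
tool_rot: [0.001, 0.996, 0.095, 0.0]
contact_force: [-6.6, -3.5, 21.2]
gripper_width: 0.395
grasp_force: 81.2
```

```bash
python3 t.py
```

```text
17.55 [0.4944 0.0639 0.0829] yaw -10.9 q [-0.13  0.42 -0.15  2.09  0.11  0.64 -1.73] T [-0.538  1.464  0.558] F [-6.6 -3.5 21.2] g 81.2
```

>>> {"fn": "send_rows", "kwargs": {
  "deltas": "0 0 0 3; 0 0 0 5"
}}

```text
t: 17.75
eef_pos: [0.4943, 0.064, 0.0828]
tool_rot: [0.001, 0.999, 0.052, -0.0]
contact_force: [-7.2, -2.9, 20.0]
gripper_width: 0.388
grasp_force: 81.2
```

```bash
python3 t.py
```

```text
17.75 [0.4943 0.064  0.0828] yaw -5.9 q [-0.15  0.41 -0.13  2.09  0.09  0.64 -1.81] T [-0.591  1.476  0.525] F [-7.2 -2.9 20. ] g 81.2
```

>>> {"fn": "send_rows", "kwargs": {
  "deltas": "0 0 0 2.5; 0 0 0 5"
}}

```text
t: 17.95
eef_pos: [0.4943, 0.064, 0.0828]
tool_rot: [0.0, 1.0, 0.008, -0.0]
contact_force: [-7.9, -2.5, 19.5]
gripper_width: 0.394
grasp_force: 81.1
```

```bash
python3 t.py
```

```text
17.95 [0.4943 0.064  0.0828] yaw -1.0 q [-0.16  0.41 -0.11  2.1   0.08  0.64 -1.88] T [-0.517  1.41   0.618] F [-7.9 -2.5 19.5] g 81.1
```

Torque has reached about 0.6 N m. Now I'll ease the downward push, let go and rise.

>>> {"fn": "send_rows", "kwargs": {
  "deltas": "0 0 -0.0015 0; 0 0 -0.0015 0"
}}

```text
t: 18.15
eef_pos: [0.4942, 0.064, 0.083]
tool_rot: [0.0, 1.0, 0.009, -0.0]
contact_force: [-3.0, -2.7, 6.6]
gripper_width: 0.395
grasp_force: 81.0
```

>>> {"fn": "send_rows", "kwargs": {
  "deltas": "0 0 0 0; 0 0 0 0; 0 0 0 0; 0 0 0 0; 0 0 0 0",
  "claw": 0.6
}}

```text
t: 18.65
eef_pos: [0.4946, 0.0644, 0.0827]
tool_rot: [-0.0, 1.0, 0.008, 0.0]
contact_force: [-0.3, 1.0, -0.4]
gripper_width: 0.603
grasp_force: 0.0
```

>>> {"fn": "send_rows", "kwargs": {
  "deltas": "0 0 -0.02 0; 0 0 -0.05 0; 0 0 -0.09 0; 0 0 -0.11 0; 0 0 -0.11 0"
}}

```text
t: 19.15
eef_pos: [0.4966, 0.0648, 0.1959]
tool_rot: [-0.001, 1.0, 0.008, 0.003]
contact_force: [0.3, -0.4, -0.0]
gripper_width: 0.6
grasp_force: 0.0
```

>>> {"fn": "send_rows", "kwargs": {
  "deltas": "-0.01 0 0 0; -0.01 0 0 0; -0.01 0 0 0; -0.01 0 0 0; -0.01 0 0 0"
}}

```text
t: 19.65
eef_pos: [0.4844, 0.0641, 0.1922]
tool_rot: [0.0, 1.0, 0.008, -0.0]
contact_force: [1.0, -0.8, 0.7]
gripper_width: 0.599
grasp_force: 0.0
```

```bash
python3 t.py
python3 - <<'E'
from h import *
p=bot.read_camera('wrist'); save(p,'w6')
hsv=cv2.cvtColor(p['img'],cv2.COLOR_RGB2HSV); H,S,V=[hsv[...,i].astype(int) for i in range(3)]
for n,m,z,c in [('tab',((H<6)|(H>174))&(S>150),(.09,.105),(.553,.096)),('nut',(H>12)&(H<32)&(S>90),(.09,.118),(.495,.0646)),('stud',(S<70),(.115,.128),(.495,.0646))]:
    X,u,v=pts(p,m); k=(X[:,2]>z[0])&(X[:,2]<z[1])&(np.hypot(X[:,0]-c[0],X[:,1]-c[1])<.03)
    print(n,k.sum(),cv2.minAreaRect((X[k,:2]*1000).astype(np.float32)),np.median(X[k,2]))
E
```

```text
19.65 [0.4844 0.0641 0.1922] yaw -1.0 q [-0.15  0.23 -0.13  2.03  0.04  0.88 -1.85] T [ 0.026  0.013 -0.02 ] F [ 1.  -0.8  0.7] g 0.0
tab 977 ((551.8283081054688, 95.63602447509766), (28.971403121948242, 11.173660278320312), 27.996280670166016) 0.09775745220581708
nut 2056 ((494.6665344238281, 64.1241455078125), (36.920345306396484, 35.92576599121094), 55.8040771484375) 0.09958120213733805
stud 403 ((494.592529296875, 64.19586181640625), (12.212570190429688, 12.017009735107422), 40.48982238769531) 0.12084858473523569
```

View pics/w6.png

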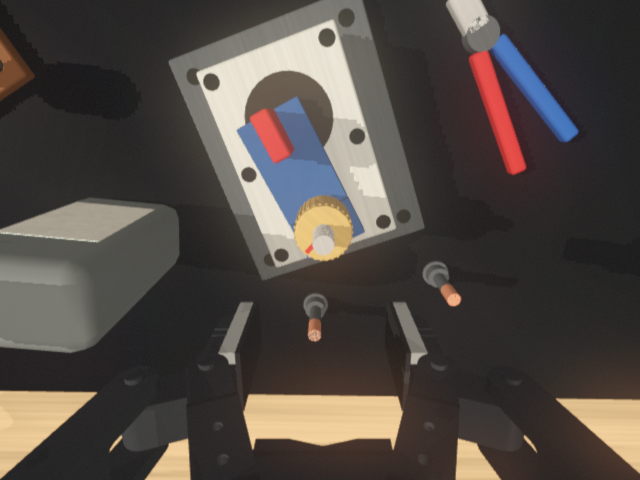

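The nut at px (322,232) is down on the plate, with its top about 11 mm lower than before. The clamp is home (tab to stud 65.3 mm), the bolts at (315,315) and (440,280) stand, and the gripper is clear. I'll hand in.

```bash
python3 -c "
from station import bot
print(bot.hand_in())"
```

```text
the job is handed in; nothing more can be done
None
```

I slid the clamp plate home around the stud, tightened the nut to a measured 0.62 N m or so, let go, left the bottle, pliers and bolts alone, and handed in at about 20 s; the hand-in gave no verdict.

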